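# Open the push-and-turn cap of the water conditioner bottle

### The job

The white water conditioner bottle bolted in its stand has a push-and-turn safety cap: press the cap down as far as it goes, keep it pressed and turn it anticlockwise (seen from above) until you feel it come up against its stop, then lift it off. Finish holding the cap in the gripper, still and level, straight above the bottle and about 8 cm higher than it sat; do not let go of it or put it down. Leave the loose things around it where they are.

Things in the scene. Friction and masses are not known exactly. Their poses are not given: they have to be found in the camera images.
- bottle: White plastic round bottle, 68 mm across, fixed upright (bolted down, cannot move or turn) in a grey square stand 100 x 100 x 12 mm. Origin at the centre of the stand's underside, on the ledge; z up along the bottle's axis. The shoulder slopes from 80 mm height at the outside up to a 27 mm wide neck at 97 mm.
- neck (a point): Centre of the top of the bottle's neck, 128 mm above the ledge, hidden in the cap. Two overhangs on the neck catch two lugs inside the cap; a sprung seal pushes the cap up with about 4.5 N at rest, 7.5 N when the cap is fully down. The cap can be pressed down 6 mm, to a rigid bottom, and must be 4.5 mm down to turn. Pulled without being pressed and turned it stays locked.
- cap: White ribbed round cap on the bottle, 48 mm across (20-sided, any grip yaw will do), 30 mm tall, about 30 g. Origin on its axis at the skirt's lower edge; z up. At rest the origin is 108 mm above the bottle's origin and its x axis along the bottle's x within 0.06 rad.
- cap_top (a point): Centre of the cap's top face, 30 mm above the cap's origin, 138 mm above the ledge at rest. Pressed down, the cap turns anticlockwise seen from above (positive about z), is free after 0.9 rad, and meets a rigid stop at about 1.25 rad; clockwise it does not turn. From the stop it lifts straight up and is clear of the neck after 30 mm.
- canister: Closed red food canister, 80 mm across, 105 mm tall, standing loose; origin at the centre of its underside. Leave alone.
- glass_cup: Glass cup, 68 mm across, 90 mm tall; origin at the centre of its underside. Leave alone.
- dosing_cup: Small clear dosing cup, 34 mm across, 34 mm tall; origin at the centre of its underside. Leave alone.
- tongs: Black plastic feeding tongs lying flat, 290 mm long along their x, 38 mm wide, 10 mm high; origin at the middle, on the ledge. Leave alone.
- scraper: Grey algae scraper block 75 x 55 mm with a black grip, 38 mm high; origin at the centre of its underside. Leave alone.
- test_bottle: Small white reagent bottle, 32 mm across, 75 mm tall; origin at the centre of its underside. Leave alone.
Mind the look-alikes: they are no part of the job. Leave any purple or red look-alike of the cap alone.

How it is judged:
By the outcome, as a careful person would: the job done as asked, in the order asked, and still so for the second after the job is handed in, while the arm keeps its last pose, push and grip.
It also fails if it takes over 40 s, if anything falls off the work surface, if the arm or the gripper's body presses on something with over 40 N, if the wrist force passes 120 N, or if a joint passes its speed limit or range.

### The arm

A 7-joint arm with a two-finger parallel gripper is mounted at the origin on the work surface. World frame = base frame: x ahead of the robot, y to its left, z up, the work surface at z = 0. Lengths are in m, angles in rad, forces in N, time in s.
With the tool pointing down it reaches from about 0.4 to 0.85 m from the base axis. Payload 10.4 kg.
Tool frame: the origin (TCP) lies at the very end of the fingers, on their centre line; the grasp point (between the pads) lies 19 mm behind it; z points along the fingers, y is the line along which they close (so a half turn about z gives the same grasp; the last joint's range is limited). The gripper opens to 85 mm and grips with 20 to 120 N. Pads are 22 mm wide; open, the fingers measure 114 mm over their backs; the gripper's body (76 mm by 85 mm) begins 54 mm behind the grasp point. The pads swing forward as they close: fully open they stand 13 mm farther back than shut.
Start: joints at [1.211, 0.332, -0.065, 1.46, 0.022, 1.35, -0.088], TCP at [0.207, -0.59, 0.198] pointing down, gripper open.
Joint ranges: [-2.6, 2.6], [-0.5, 2.12], [-1.47, 1.34], [0.16, 2.42], [-1.27, 4.41], [0.06, 2.06], [-2.6, 2.6]. Speed limits (rad/s): [2.22, 2.22, 2.79, 2.79, 3.14, 3.14, 3.14].

### API

Orientations are given as a 3x3 rotation matrix whose columns are the frame's x, y, z axes.
In Python, from station import bot, eyes, workorder gives the robot as it stands. The module is installed in compiled form; this text tells all that it offers.
- The arm moves only by the tool apply_moves, never from a script. Its argument "increments" is a list of rows, each an object with "fingers": the closure, from 0 (fully open) to 1 (shut); "delta_pos": the shift along the world's x, y, z in units of 40 mm (1.0 is 40 mm), a list of three; "rotation": the turn, a rotation vector about the world's x, y, z in units of 6 degrees (1.0 is 6 degrees), a list of three. In form: [{"fingers": fingers, "delta_pos": [x, y, z], "rotation": [wx, wy, wz]}, ...]. A call has exactly 8 rows; each row shifts and turns the commanded pose from where the row before left it; what a row does not reach is not made up. A row lasts 1/12 s, in which the tool goes at most 41.7 mm and 7.16 degrees, less where a joint would pass 70% of its speed; a pose out of reach is approached as far as the arm can. A call is refused whole if a number of a shift passes 1 or a number of a turn 1, either way. A call with a gripper value outside its range is refused whole. The fingers move at their own pace and stop on an object; "grip_force" is the grip in N (left out, the last holds). Time passes only in rows, so rows that do not move let the fingers close, or fill a call up. It gives the time, the measured TCP pose, the force, the opening and the grip force at its end, in the units of the state.
- bot.sense(): the state, without advancing time (a new reading comes with each control period).
- eyes.snapshot(name): name is "scene" or "top" or "wrist"; returns a dict with "image" (480x640x3 uint8, red, green, blue), "z_map" (480x640 float32, m along the optical axis (not along the pixel's ray), 0 where there is no reading), "mtx" (3x3 intrinsics, pixels), "T" (4x4, takes a point from camera to world coordinates). Camera axes: x right, y down, z forward; pixel columns grow to the right and rows downward; lengths in m; the calibration is good to about 2 mm. A picture is of the moment at which its call begins.
- workorder.job_done(): hands the job in; it is judged then, once.
The state is a dict: "t": time; "joint_pos": joint angles; "joint_velocities": joint speeds; "tau": joint torques, N m; "position": TCP position; "tool_rot": TCP orientation; "wrist_force": force on the tool from outside, world axes, zero at the start; "moment": the same for the moment, N m; "width": finger opening in m; "finger_force": force on a finger pad.
Only numpy, scipy, OpenCV 4.12 (cv2) and the standard library are available. Lean on these libraries where they do the work, as an engineer would, in place of code of your own. Each camera call takes 0.05 s, during which the arm holds its last target. There are 200 camera calls.

## Working session

There is one attempt and no reset: what is moved stays moved. The work goes in short steps, Python scripts to look and compute and a tool call to move; the robot and the scene stay as the last step left them, time stands still between calls to the robot, and variables do not carry over. Pictures are saved under pics/ and viewed, at most 10 in all, crops included, and the job is handed in when it is done.

Besides the shell and the picture viewer there is one more tool, called after "Request:" in YAML: its name, and indented under it one key for each argument. apply_moves: Moves the arm, as the interface text tells. Its arguments: {"type":"object","properties":{"increments":{"type":"array","items":{"type":"object","properties":{"fingers":{"type":"number"},"delta_pos":{"type":"array","items":{"type":"number"}},"rotation":{"type":"array","items":{"type":"number"}}}}},"grip_force":{"type":"number"}},"required":["increments"]}

```bash
mkdir -p pics
python3 - <<'E'
from station import bot, eyes
import cv2, numpy as np
s=bot.sense()
for k in s: print(k,np.round(s[k],3).tolist())
for n in("scene","top"):
    d=eyes.snapshot(n); np.savez(f"{n}.npz",**d); cv2.imwrite(f"pics/{n}0.png",d["image"][:,:,::-1])
    print(n,d["mtx"].round(1).tolist(),d["T"].round(3).tolist())
E
```

```text
t 0.0
joint_pos [1.211, 0.333, -0.065, 1.461, 0.022, 1.35, -0.088]
joint_velocities [0.0, -0.0, 0.001, 0.0, -0.001, -0.001, -0.001]
tau [-0.0, -62.544, 0.049, -39.16, 0.016, 0.01, -0.0]
position [0.206, -0.589, 0.197]
tool_rot [[0.944, 0.331, -0.001], [0.331, -0.944, 0.001], [-0.0, -0.001, -1.0]]
wrist_force [-0.978, -1.426, -0.648]
moment [-0.007, 0.047, 0.046]
finger_force 0.0
width 0.085
scene [[497.4, 0.0, 313.2], [0.0, 497.4, 246.7], [0.0, 0.0, 1.0]] [[0.085, 0.566, -0.82, 1.412], [0.996, -0.07, 0.056, -0.066], [-0.026, -0.822, -0.569, 0.704], [0.0, 0.0, 0.0, 1.0]]
top [[591.2, 0.0, 328.3], [0.0, 591.2, 234.6], [0.0, 0.0, 1.0]] [[0.003, -0.992, 0.124, 0.403], [-1.0, -0.001, 0.023, -0.015], [-0.023, -0.124, -0.992, 1.557], [0.0, 0.0, 0.0, 1.0]]
```

View pics/scene0.png

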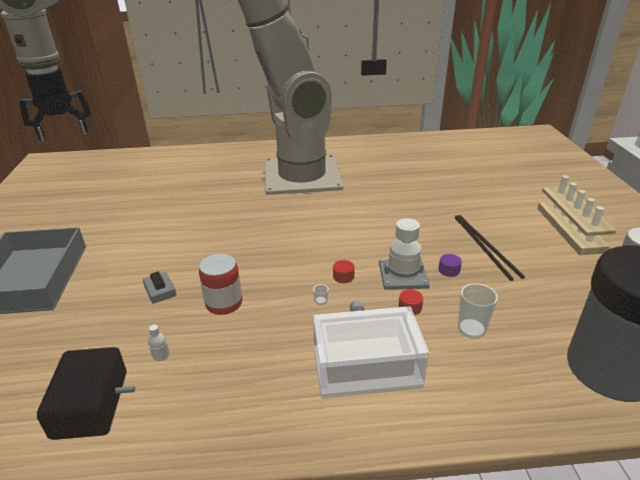

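View pics/top0.png

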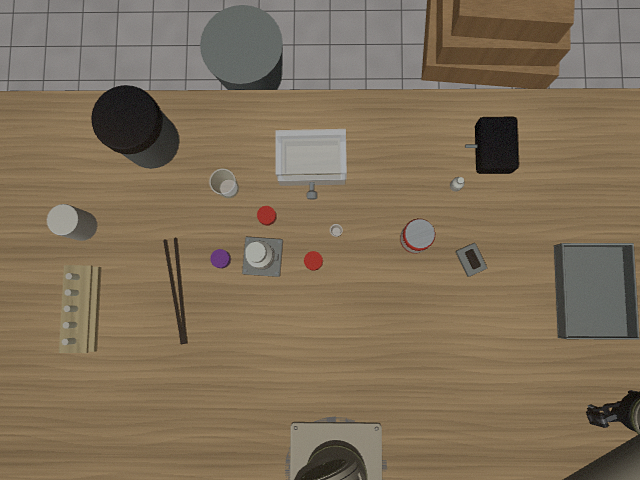

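The scene picture shows the candidates:
- White cap on the bottle in the grey stand: scene (407,230), top (257,252).
- Red caps: scene (344,271) and (411,302).
- Purple cap: scene (450,265).
- White reagent bottle: scene (159,343).

Only the first is a white 48 mm cap on a bottle in a grey square stand, so I'll confirm it in an enlarged crop.

Run:
```python
import cv2, numpy as np
a=np.load("scene.npz");b=np.load("top.npz")
ca=cv2.resize(a["image"][205:295,360:460],None,fx=4,fy=4,interpolation=cv2.INTER_CUBIC)
cb=cv2.resize(b["image"][222:288,225:300],(400,352),interpolation=cv2.INTER_CUBIC)
o=np.zeros((360,800,3),np.uint8);o[:,:400]=ca;o[:352,400:]=cb
cv2.imwrite("pics/crop1.png",o[:,:,::-1])
for n,d in(("scene",a),("top",b)):
    v,u=np.mgrid[:480,:640]; z=d["z_map"];K=d["mtx"]
    P=np.stack([(u-K[0,2])/K[0,0]*z,(v-K[1,2])/K[1,1]*z,z],-1)@d["T"][:3,:3].T+d["T"][:3,3]
    r=np.s_[205:250,385:430] if n=="scene" else np.s_[235:275,240:278]
    p=P[r][z[r]>0]; q=p[p[:,2]>.125]; t=q[q[:,2]>np.percentile(q[:,2],90)-.006]
    print(n,len(q),np.percentile(q[:,2],[10,50,90,99]).round(4),"mean",t.mean(0).round(4),"mid",((t.min(0)+t.max(0))/2).round(4),np.ptp(t,axis=0).round(3))
    np.savez(n+"P.npz",P=P)
```

```text
scene 349 [0.1294 0.1384 0.1404 0.1416] mean [0.5411 0.1946 0.1388] mid [0.5385 0.1951 0.1389] [0.052 0.048 0.009]
top 327 [0.1337 0.1381 0.142  0.1453] mean [0.5387 0.1946 0.1394] mid [0.5387 0.1935 0.1417] [0.047 0.047 0.012]
```

View pics/crop1.png

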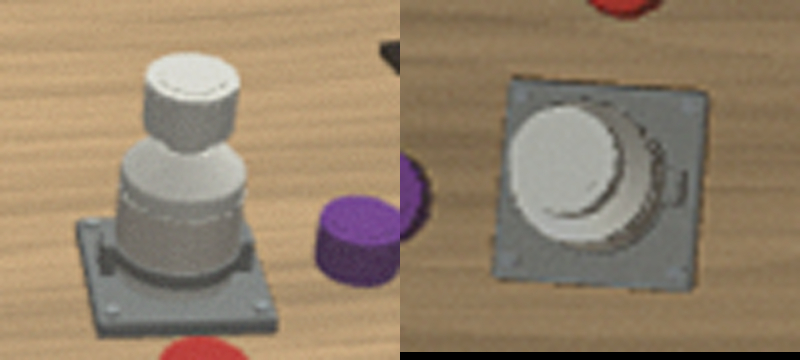

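The crop confirms it. The white cap's top centre is at about (408,224) in scene and (256,251) in top, on the bottle in the grey stand. Depth from both views agrees on about (0.539, 0.1945, 0.139), against an expected height of 0.138. Next I move over it at safe height.

Request:
apply_moves:
  increments:
    - {"fingers": 0, "delta_pos": [0.5, 0.85, 0], "rotation": [0, 0, 0]}
    - {"fingers": 0, "delta_pos": [0.5, 0.85, 0], "rotation": [0, 0, 0]}
    - {"fingers": 0, "delta_pos": [0.5, 0.85, 0], "rotation": [0, 0, 0]}
    - {"fingers": 0, "delta_pos": [0.5, 0.85, 0], "rotation": [0, 0, 0]}
    - {"fingers": 0, "delta_pos": [0.5, 0.85, 0], "rotation": [0, 0, 0]}
    - {"fingers": 0, "delta_pos": [0.5, 0.85, 0], "rotation": [0, 0, 0]}
    - {"fingers": 0, "delta_pos": [0.5, 0.85, 0], "rotation": [0, 0, 0]}
    - {"fingers": 0, "delta_pos": [0.5, 0.85, 0], "rotation": [0, 0, 0]}

```text
t: 0.77
position: [0.367, -0.316, 0.198]
tool_rot: [[0.944, 0.33, -0.0], [0.33, -0.944, -0.0], [-0.0, 0.0, -1.0]]
wrist_force: [0.8, -0.3, 0.3]
width: 0.0853
finger_force: 0.0
```

Request:
apply_moves:
  increments:
    - {"fingers": 0, "delta_pos": [0.5, 0.85, 0], "rotation": [0, 0, 0]}
    - {"fingers": 0, "delta_pos": [0.5, 0.85, 0], "rotation": [0, 0, 0]}
    - {"fingers": 0, "delta_pos": [0.5, 0.85, 0], "rotation": [0, 0, 0]}
    - {"fingers": 0, "delta_pos": [0.5, 0.85, 0], "rotation": [0, 0, 0]}
    - {"fingers": 0, "delta_pos": [0.5, 0.85, 0], "rotation": [0, 0, 0]}
    - {"fingers": 0, "delta_pos": [0.5, 0.85, 0], "rotation": [0, 0, 0]}
    - {"fingers": 0, "delta_pos": [0.5, 0.85, 0], "rotation": [0, 0, 0]}
    - {"fingers": 0, "delta_pos": [0.3, 0.8, 0], "rotation": [0, 0, 0]}

```text
t: 1.43
position: [0.5196, -0.0456, 0.1979]
tool_rot: [[0.944, 0.331, 0.0], [0.331, -0.944, 0.0], [0.0, -0.0, -1.0]]
wrist_force: [0.3, -0.4, 0.7]
width: 0.0852
finger_force: 0.0
```

Request:
apply_moves:
  increments:
    - {"fingers": 0, "delta_pos": [0, 0.8, 0], "rotation": [0, 0, 0]}
    - {"fingers": 0, "delta_pos": [0, 0.8, 0], "rotation": [0, 0, 0]}
    - {"fingers": 0, "delta_pos": [0, 0.8, 0], "rotation": [0, 0, 0]}
    - {"fingers": 0, "delta_pos": [0, 0.8, 0], "rotation": [0, 0, 0]}
    - {"fingers": 0, "delta_pos": [0, 0.8, 0], "rotation": [0, 0, 0]}
    - {"fingers": 0, "delta_pos": [0, 0.4, 0], "rotation": [0, 0, 0]}
    - {"fingers": 0, "delta_pos": [0, 0, 0], "rotation": [0, 0, 0]}
    - {"fingers": 0, "delta_pos": [0, 0, 0], "rotation": [0, 0, 0]}

```text
t: 2.1
position: [0.5182, 0.1288, 0.1978]
tool_rot: [[0.943, 0.332, -0.001], [0.332, -0.943, -0.0], [-0.001, -0.0, -1.0]]
wrist_force: [1.4, -1.1, -0.3]
width: 0.0852
finger_force: 0.0
```

Run:
```python
from station import bot, eyes
import cv2, numpy as np
s=bot.sense(); print(np.round(s["joint_pos"],2),s["position"])
d=eyes.snapshot("wrist"); cv2.imwrite("pics/wrist1.png",d["image"][:,:,::-1]); np.savez("wrist.npz",**d)
v,u=np.mgrid[:480,:640]; z=d["z_map"];K=d["mtx"];T=d["T"]
P=np.stack([(u-K[0,2])/K[0,0]*z,(v-K[1,2])/K[1,1]*z,z],-1)@T[:3,:3].T+T[:3,3]
m=(z>0)&(abs(P[...,2]-.138)<.006)&(np.hypot(P[...,0]-.539,P[...,1]-.1945)<.04)
p=P[m]; print(len(p),p.mean(0).round(4),((p.min(0)+p.max(0))/2).round(4),np.ptp(p,axis=0).round(3),T[:3,3].round(3))
if m.sum()>10:
    c,r=cv2.minEnclosingCircle(p[:,:2].astype(np.float32)); print(c,r,u[m].mean(),v[m].mean(),np.ptp(u[m]),np.ptp(v[m]))
# expected triangulation from crop-read pixels
A=[];B=[]
for n,px in(("scene",(408,223.75)),("top",(255.6,251.1))):
    e=np.load(n+".npz");r=e["T"][:3,:3]@np.linalg.inv(e["mtx"])@[*px,1];r/=np.linalg.norm(r)
    M=np.eye(3)-np.outer(r,r);A.append(M);B.append(M@e["T"][:3,3])
x=np.linalg.solve(sum(A),sum(B));print("tri",x.round(4))
```

```text
[ 0.31  0.2  -0.72  1.67  0.13  1.32 -1.66] [0.51819758 0.12881334 0.19781385]
3976 [0.5402 0.1952 0.1384] [0.5392 0.1952 0.1366] [0.049 0.049 0.009] [0.594 0.156 0.374]
(0.5391411185264587, 0.19511617720127106) 0.02477841265499592 239.7258551307847 181.01609657947685 72 70
tri [0.5397 0.1939 0.14  ]
```

View pics/wrist1.png

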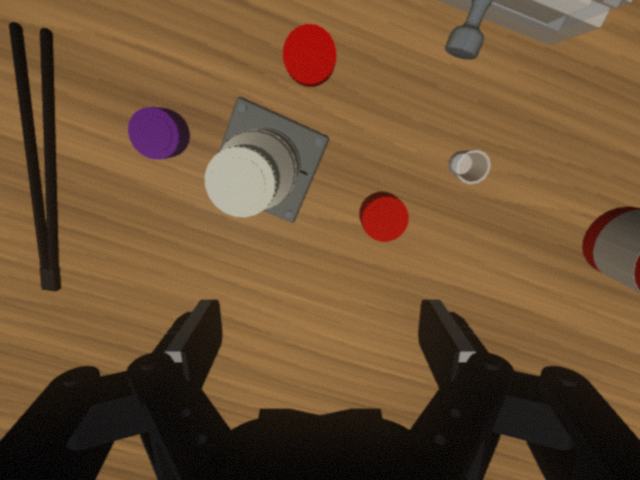

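The wrist view shows the cap at (240,181), and all three views agree on the centre: (0.5395, 0.195), top at 0.138–0.140. I'll move over it and descend with TCP to about 0.104.

Request:
apply_moves:
  increments:
    - {"fingers": 0, "delta_pos": [0.27, 0.83, 0], "rotation": [0, 0, 0]}
    - {"fingers": 0, "delta_pos": [0.26, 0.83, 0], "rotation": [0, 0, 0]}
    - {"fingers": 0, "delta_pos": [0, 0, 0], "rotation": [0, 0, 0]}
    - {"fingers": 0, "delta_pos": [0, 0, -0.5], "rotation": [0, 0, 0]}
    - {"fingers": 0, "delta_pos": [0, 0, -0.5], "rotation": [0, 0, 0]}
    - {"fingers": 0, "delta_pos": [0, 0, 0], "rotation": [0, 0, 0]}
    - {"fingers": 0, "delta_pos": [0, 0, 0], "rotation": [0, 0, 0]}
    - {"fingers": 0, "delta_pos": [0, 0, 0], "rotation": [0, 0, 0]}

```text
t: 2.82
position: [0.5404, 0.1937, 0.1591]
tool_rot: [[0.944, 0.329, 0.001], [0.329, -0.944, -0.0], [0.001, 0.0, -1.0]]
wrist_force: [0.5, 0.3, -0.1]
width: 0.0852
finger_force: 0.0
```

Request:
apply_moves:
  increments:
    - {"fingers": 0, "delta_pos": [-0.02, 0.03, -0.4], "rotation": [0, 0, 0]}
    - {"fingers": 0, "delta_pos": [0, 0, -0.4], "rotation": [0, 0, 0]}
    - {"fingers": 0, "delta_pos": [0, 0, -0.3], "rotation": [0, 0, 0]}
    - {"fingers": 0, "delta_pos": [0, 0, -0.28], "rotation": [0, 0, 0]}
    - {"fingers": 0, "delta_pos": [0, 0, 0], "rotation": [0, 0, 0]}
    - {"fingers": 0, "delta_pos": [0, 0, 0], "rotation": [0, 0, 0]}
    - {"fingers": 0.2, "delta_pos": [0, 0, 0], "rotation": [0, 0, 0]}
    - {"fingers": 0.3, "delta_pos": [0, 0, 0], "rotation": [0, 0, 0]}
  grip_force: 30

```text
t: 3.48
position: [0.5395, 0.196, 0.1039]
tool_rot: [[0.944, 0.33, 0.001], [0.33, -0.944, 0.0], [0.001, 0.0, -1.0]]
wrist_force: [0.1, -0.5, -0.3]
width: 0.0639
finger_force: 0.0
```

Request:
apply_moves:
  increments:
    - {"fingers": 0.35, "delta_pos": [0, 0, 0], "rotation": [0, 0, 0]}
    - {"fingers": 0.4, "delta_pos": [0, 0, 0], "rotation": [0, 0, 0]}
    - {"fingers": 0.45, "delta_pos": [0, 0, 0], "rotation": [0, 0, 0]}
    - {"fingers": 0.5, "delta_pos": [0, 0, 0], "rotation": [0, 0, 0]}
    - {"fingers": 0.6, "delta_pos": [0, 0, 0], "rotation": [0, 0, 0]}
    - {"fingers": 1, "delta_pos": [0, 0, 0], "rotation": [0, 0, 0]}
    - {"fingers": 1, "delta_pos": [0, 0, 0], "rotation": [0, 0, 0]}
    - {"fingers": 1, "delta_pos": [0, 0, 0], "rotation": [0, 0, 0]}

```text
t: 4.15
position: [0.5393, 0.1958, 0.1034]
tool_rot: [[0.944, 0.33, 0.001], [0.33, -0.944, 0.0], [0.001, 0.0, -1.0]]
wrist_force: [-0.1, 0.0, 4.1]
width: 0.0004
finger_force: 2.5
```

The fingers shut fully without holding the cap, so I'll look before doing anything else.

Run:
```python
from station import bot, eyes
import cv2, numpy as np
s=bot.sense(); print({k:np.round(s[k],3).tolist() for k in("position","wrist_force","moment","width","finger_force","joint_pos")})
d=eyes.snapshot("scene")["image"][150:300,330:480]; w=eyes.snapshot("wrist")["image"]
o=np.hstack([cv2.resize(d,(400,400),interpolation=cv2.INTER_CUBIC),cv2.resize(w[120:480,140:500],(400,400))])
cv2.imwrite("pics/chk1.png",o[:,:,::-1])
```

```text
{'position': [0.539, 0.196, 0.103], 'wrist_force': [-0.111, 0.005, 4.099], 'moment': [-0.008, -0.154, -0.004], 'width': 0.0, 'finger_force': 2.486, 'joint_pos': [0.164, 0.381, -0.72, 1.688, 0.269, 1.174, -1.859]}
```

View pics/chk1.png

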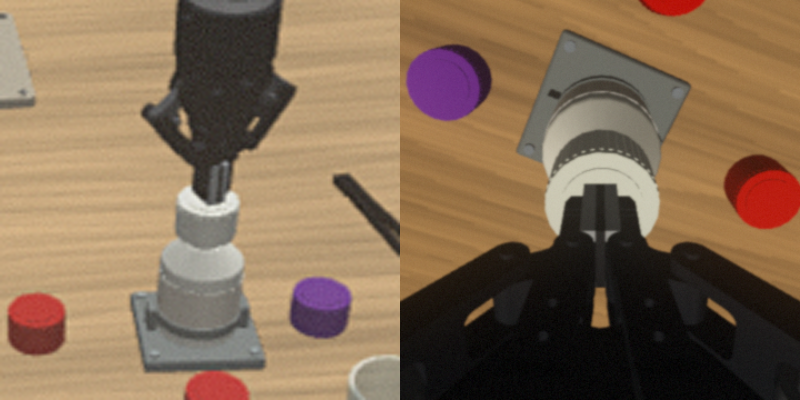

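Run:
```python
from station import bot, eyes
import cv2, numpy as np
def proj(d,p):
    T=np.linalg.inv(d["T"]);q=d["mtx"]@(T[:3,:3]@p+T[:3,3]);return (q[:2]/q[2]).round(1)
a=dict(np.load("scene.npz"));b=dict(np.load("top.npz"))
p=np.array([.2065,-.5893,.1973]);y=np.array([.331,-.944,0])
for k in(-.0425,0,.0425): print("start tips", [proj(a,p+k*y+[0,0,h]) for h in(0,.013,.035)], proj(b,p+k*y))
s=eyes.snapshot("scene");pos=bot.sense()["position"]
print("now tcp scene px",proj(s,pos),"+35mm",proj(s,pos+[0,0,.035]))
for n in("sceneP","topP"):
    P=np.load(n+".npz")["P"];m=(abs(P[...,0]-.50)<.06)&(abs(P[...,1]-.04)<.04)&(P[...,2]<.02);print(n,"table z",np.median(P[...,2][m]))
# column of depths at the finger / cap now
v,u=np.mgrid[:480,:640];z=s["z_map"];K=s["mtx"];T=s["T"]
P=np.stack([(u-K[0,2])/K[0,0]*z,(v-K[1,2])/K[1,1]*z,z],-1)@T[:3,:3].T+T[:3,3]
for r in range(205,248,2): print(r,P[r,410].round(3),s["image"][r,410])
```

```text
start tips [array([ 87.7, 152.1]), array([ 86.3, 147.3]), array([ 83.7, 139. ])] [582.8 405. ]
start tips [array([ 69.8, 155.3]), array([ 68.2, 150.5]), array([ 65.5, 142.2])] [600.7 398.6]
start tips [array([ 51.5, 158.6]), array([ 49.7, 153.8]), array([ 46.8, 145.4])] [618.6 392.2]
now tcp scene px [407.  238.1] +35mm [408.3 224.4]
sceneP table z 0.001343201519307169
topP table z -0.00012293568936816435
205 [0.552 0.192 0.193] [52 44 37]
207 [0.556 0.191 0.19 ] [49 43 38]
209 [0.554 0.192 0.185] [64 59 56]
211 [0.552 0.193 0.179] [56 54 45]
213 [0.554 0.193 0.175] [102 102  97]
215 [0.553 0.193 0.17 ] [98 98 97]
217 [0.557 0.193 0.167] [104 102 100]
219 [0.552 0.195 0.159] [104 103 100]
221 [0.549 0.196 0.152] [101 101  99]
223 [0.548 0.196 0.147] [98 96 94]
225 [0.549 0.197 0.143] [87 84 85]
227 [0.548 0.197 0.137] [215 215 206]
229 [0.556 0.195 0.137] [212 210 203]
231 [0.56  0.195 0.135] [155 155 148]
233 [ 1.412 -0.066  0.704] [127 127 119]
235 [0.562 0.195 0.126] [128 127 119]
237 [0.562 0.195 0.121] [128 127 120]
239 [0.561 0.196 0.116] [127 126 119]
241 [0.565 0.195 0.113] [125 123 117]
243 [0.554 0.199 0.1  ] [191 190 185]
245 [0.558 0.198 0.098] [182 178 171]
247 [0.562 0.198 0.095] [180 179 169]
```

The view shows the shut fingertips resting on the cap top at about scene (410,226), z ≈ 0.138, while the reported TCP is 0.1034. So the real tips sit about 34 mm higher than reported; the start picture shows the same offset. The cap still looks seated. I'll lift, open and go down again with that correction.

Request:
apply_moves:
  increments:
    - {"fingers": 1, "delta_pos": [0, 0, 0.25], "rotation": [0, 0, 0]}
    - {"fingers": 1, "delta_pos": [0, 0, 0.5], "rotation": [0, 0, 0]}
    - {"fingers": 0, "delta_pos": [0, 0, 0.25], "rotation": [0, 0, 0]}
    - {"fingers": 0, "delta_pos": [0, 0, 0], "rotation": [0, 0, 0]}
    - {"fingers": 0, "delta_pos": [0, 0, 0], "rotation": [0, 0, 0]}
    - {"fingers": 0, "delta_pos": [0, 0, 0], "rotation": [0, 0, 0]}
    - {"fingers": 0, "delta_pos": [0, 0, 0], "rotation": [0, 0, 0]}
    - {"fingers": 0, "delta_pos": [0, 0, 0], "rotation": [0, 0, 0]}

```text
t: 4.97
position: [0.5385, 0.1955, 0.1421]
tool_rot: [[0.944, 0.331, -0.001], [0.331, -0.944, -0.0], [-0.001, 0.0, -1.0]]
wrist_force: [-1.0, -0.1, -0.3]
width: 0.0725
finger_force: 0.0
```

Run:
```python
from station import bot, eyes
import numpy as np
s=bot.sense(); print(s["position"].round(4),s["wrist_force"].round(1))
for n in("top","scene","wrist"):
    d=eyes.snapshot(n)
    v,u=np.mgrid[:480,:640]; z=d["z_map"];K=d["mtx"];T=d["T"]
    P=np.stack([(u-K[0,2])/K[0,0]*z,(v-K[1,2])/K[1,1]*z,z],-1)@T[:3,:3].T+T[:3,3]
    white=d["image"].min(-1)>150
    m=(z>0)&white&(abs(P[...,2]-.138)<.006)&(np.hypot(P[...,0]-.539,P[...,1]-.195)<.04)
    p=P[m]
    if len(p): print(n,len(p),np.median(p,0).round(4),((p.min(0)+p.max(0))/2).round(4))
    g=(z>0)&(d["image"].max(-1)<110)&(np.hypot(P[...,0]-.539,P[...,1]-.195)<.07)&(P[...,2]>.15)
    if g.any(): print(" gripper lowest z",np.percentile(P[g][:,2],[0.5,2,5]).round(4), P[g].mean(0).round(3))
```

```text
[0.5385 0.1955 0.1421] [-1.  -0.1 -0.3]
 gripper lowest z [0.2058 0.2326 0.2449] [0.549 0.178 0.499]
scene 233 [0.5398 0.1949 0.1391] [0.5377 0.1953 0.1391]
 gripper lowest z [0.1961 0.2135 0.2411] [0.563 0.185 0.418]
wrist 4835 [0.5398 0.1954 0.1386] [0.5388 0.1951 0.1382]
 gripper lowest z [0.1927 0.1992 0.2092] [0.549 0.198 0.249]
```

Request:
apply_moves:
  increments:
    - {"fingers": 0, "delta_pos": [0.02, 0, 0], "rotation": [0, 0, 0]}
    - {"fingers": 0, "delta_pos": [0, 0, -0.4], "rotation": [0, 0, 0]}
    - {"fingers": 0, "delta_pos": [0, 0, -0.4], "rotation": [0, 0, 0]}
    - {"fingers": 0, "delta_pos": [0, 0, -0.4], "rotation": [0, 0, 0]}
    - {"fingers": 0, "delta_pos": [0, 0, -0.4], "rotation": [0, 0, 0]}
    - {"fingers": 0, "delta_pos": [0, 0, -0.25], "rotation": [0, 0, 0]}
    - {"fingers": 0, "delta_pos": [0, 0, 0], "rotation": [0, 0, 0]}
    - {"fingers": 0, "delta_pos": [0, 0, 0], "rotation": [0, 0, 0]}

```text
t: 5.78
position: [0.5396, 0.1958, 0.0689]
tool_rot: [[0.944, 0.331, -0.001], [0.331, -0.944, -0.0], [-0.001, -0.0, -1.0]]
wrist_force: [0.2, -0.1, 0.9]
width: 0.0855
finger_force: 0.0
```

Request:
apply_moves:
  increments:
    - {"fingers": 0.2, "delta_pos": [0, 0, 0], "rotation": [0, 0, 0]}
    - {"fingers": 0.3, "delta_pos": [0, 0, 0], "rotation": [0, 0, 0]}
    - {"fingers": 0.4, "delta_pos": [0, 0, 0], "rotation": [0, 0, 0]}
    - {"fingers": 0.5, "delta_pos": [0, 0, 0], "rotation": [0, 0, 0]}
    - {"fingers": 0.5, "delta_pos": [0, 0, 0], "rotation": [0, 0, 0]}
    - {"fingers": 0.5, "delta_pos": [0, 0, 0], "rotation": [0, 0, 0]}
    - {"fingers": 0.5, "delta_pos": [0, 0, 0], "rotation": [0, 0, 0]}
    - {"fingers": 0.5, "delta_pos": [0, 0, 0], "rotation": [0, 0, 0]}

```text
t: 6.45
position: [0.5402, 0.1958, 0.0693]
tool_rot: [[0.944, 0.33, 0.001], [0.33, -0.944, 0.0], [0.001, 0.0, -1.0]]
wrist_force: [1.1, -0.1, 5.2]
width: 0.0476
finger_force: 32.4
```

Run:
```python
from station import bot, eyes
import cv2, numpy as np
d=eyes.snapshot("scene")["image"][150:300,330:480]; w=eyes.snapshot("wrist")["image"]
o=np.hstack([cv2.resize(d,(400,400),interpolation=cv2.INTER_CUBIC),cv2.resize(w[120:480,140:500],(400,400))])
cv2.imwrite("pics/chk2.png",o[:,:,::-1])
```

```text
(no output)
```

View pics/chk2.png

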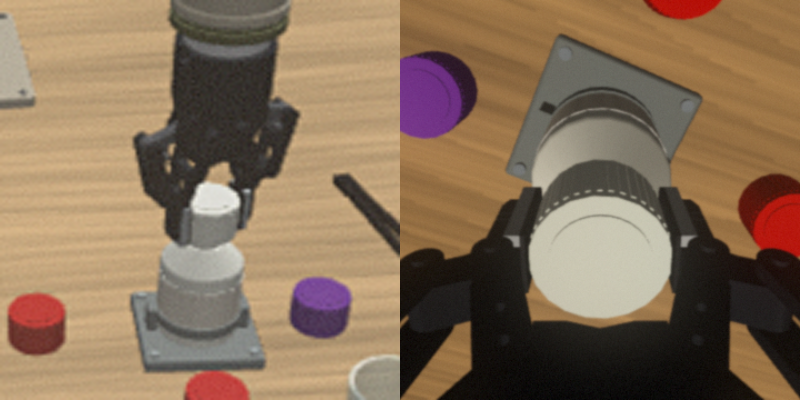

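Request:
apply_moves:
  increments:
    - {"fingers": 1, "delta_pos": [0, 0, 0], "rotation": [0, 0, 0]}
    - {"fingers": 1, "delta_pos": [0, 0, 0], "rotation": [0, 0, 0]}
    - {"fingers": 1, "delta_pos": [0, 0, 0], "rotation": [0, 0, 0]}
    - {"fingers": 1, "delta_pos": [0, 0, 0], "rotation": [0, 0, 0]}
    - {"fingers": 1, "delta_pos": [0, 0, 0], "rotation": [0, 0, 0]}
    - {"fingers": 1, "delta_pos": [0, 0, 0], "rotation": [0, 0, 0]}
    - {"fingers": 1, "delta_pos": [0, 0, 0], "rotation": [0, 0, 0]}
    - {"fingers": 1, "delta_pos": [0, 0, 0], "rotation": [0, 0, 0]}
  grip_force: 70

```text
t: 7.22
position: [0.5398, 0.1957, 0.069]
tool_rot: [[0.944, 0.331, 0.0], [0.331, -0.944, -0.0], [0.0, 0.0, -1.0]]
wrist_force: [3.2, 0.4, 3.8]
width: 0.0466
finger_force: 70.9
```

The picture shows both pads flanking the cap at crop (213,215), level with its sides. Now I'll press down gradually.

Request:
apply_moves:
  increments:
    - {"fingers": 1, "delta_pos": [0, 0, -0.04], "rotation": [0, 0, 0]}
    - {"fingers": 1, "delta_pos": [0, 0, -0.04], "rotation": [0, 0, 0]}
    - {"fingers": 1, "delta_pos": [0, 0, -0.04], "rotation": [0, 0, 0]}
    - {"fingers": 1, "delta_pos": [0, 0, -0.03], "rotation": [0, 0, 0]}
    - {"fingers": 1, "delta_pos": [0, 0, 0], "rotation": [0, 0, 0]}
    - {"fingers": 1, "delta_pos": [0, 0, 0], "rotation": [0, 0, 0]}
    - {"fingers": 1, "delta_pos": [0, 0, 0], "rotation": [0, 0, 0]}
    - {"fingers": 1, "delta_pos": [0, 0, 0], "rotation": [0, 0, 0]}

```text
t: 7.88
position: [0.5399, 0.1957, 0.0641]
tool_rot: [[0.944, 0.33, 0.001], [0.33, -0.944, -0.001], [0.0, 0.001, -1.0]]
wrist_force: [-2.2, -2.0, 15.5]
width: 0.0468
finger_force: 72.0
```

Request:
apply_moves:
  increments:
    - {"fingers": 1, "delta_pos": [0, 0, -0.02], "rotation": [0, 0, 0]}
    - {"fingers": 1, "delta_pos": [0, 0, -0.02], "rotation": [0, 0, 0]}
    - {"fingers": 1, "delta_pos": [0, 0, 0], "rotation": [0, 0, 0]}
    - {"fingers": 1, "delta_pos": [0, 0, 0], "rotation": [0, 0, 0]}
    - {"fingers": 1, "delta_pos": [0, 0, 0], "rotation": [0, 0, 0]}
    - {"fingers": 1, "delta_pos": [0, 0, 0], "rotation": [0, 0, 0]}
    - {"fingers": 1, "delta_pos": [0, 0, 0], "rotation": [0, 0, 0]}
    - {"fingers": 1, "delta_pos": [0, 0, 0], "rotation": [0, 0, 0]}

```text
t: 8.55
position: [0.54, 0.1957, 0.064]
tool_rot: [[0.944, 0.33, 0.001], [0.33, -0.944, -0.001], [0.001, 0.002, -1.0]]
wrist_force: [-9.4, -5.2, 32.3]
width: 0.047
finger_force: 73.7
```

It has bottomed out rigidly. I'll ease the push slightly and turn.

Request:
apply_moves:
  increments:
    - {"fingers": 1, "delta_pos": [0, 0, 0.02], "rotation": [0, 0, 0]}
    - {"fingers": 1, "delta_pos": [0, 0, 0], "rotation": [0, 0, 0.3]}
    - {"fingers": 1, "delta_pos": [0, 0, 0], "rotation": [0, 0, 0.5]}
    - {"fingers": 1, "delta_pos": [0, 0, 0], "rotation": [0, 0, 0.5]}
    - {"fingers": 1, "delta_pos": [0, 0, 0], "rotation": [0, 0, 0.5]}
    - {"fingers": 1, "delta_pos": [0, 0, 0], "rotation": [0, 0, 0.5]}
    - {"fingers": 1, "delta_pos": [0, 0, 0], "rotation": [0, 0, 0.5]}
    - {"fingers": 1, "delta_pos": [0, 0, 0], "rotation": [0, 0, 0.2]}

```text
t: 9.22
position: [0.5406, 0.1966, 0.064]
tool_rot: [[0.793, 0.609, 0.002], [0.609, -0.793, 0.001], [0.002, 0.001, -1.0]]
wrist_force: [-2.2, -0.3, 19.3]
width: 0.0472
finger_force: 72.5
```

```bash
cat > st.py <<'E'
from station import bot
import numpy as np
s=bot.sense(); R=s["tool_rot"]
print({k:np.round(s[k],3).tolist() for k in("t","position","wrist_force","moment","width","joint_pos")},"yaw",round(float(np.arctan2(R[1,0],R[0,0])),3))
E
python3 st.py
```

```text
{'t': 9.217, 'position': [0.541, 0.197, 0.064], 'wrist_force': [-2.162, -0.311, 19.302], 'moment': [-0.186, 0.341, -0.052], 'width': 0.047, 'joint_pos': [0.191, 0.442, -0.762, 1.721, 0.337, 1.111, -1.59]} yaw 0.654
```

Request:
apply_moves:
  increments:
    - {"fingers": 1, "delta_pos": [0, 0, 0], "rotation": [0, 0, 0.6]}
    - {"fingers": 1, "delta_pos": [0, 0, 0], "rotation": [0, 0, 0.6]}
    - {"fingers": 1, "delta_pos": [0, 0, 0], "rotation": [0, 0, 0.6]}
    - {"fingers": 1, "delta_pos": [0, 0, 0], "rotation": [0, 0, 0.6]}
    - {"fingers": 1, "delta_pos": [0, 0, 0], "rotation": [0, 0, 0.6]}
    - {"fingers": 1, "delta_pos": [0, 0, 0], "rotation": [0, 0, 0.6]}
    - {"fingers": 1, "delta_pos": [0, 0, 0], "rotation": [0, 0, 0.6]}
    - {"fingers": 1, "delta_pos": [0, 0, 0], "rotation": [0, 0, 0.6]}

```text
t: 9.88
position: [0.5406, 0.1968, 0.064]
tool_rot: [[0.402, 0.916, 0.002], [0.916, -0.402, 0.001], [0.002, 0.002, -1.0]]
wrist_force: [-0.1, 0.7, 18.8]
width: 0.0469
finger_force: 72.4
```

```bash
python3 st.py
```

```text
{'t': 9.883, 'position': [0.541, 0.197, 0.064], 'wrist_force': [-0.091, 0.703, 18.811], 'moment': [-0.057, 0.288, -0.127], 'width': 0.047, 'joint_pos': [0.26, 0.474, -0.855, 1.718, 0.391, 1.128, -1.125]} yaw 1.157
```

Request:
apply_moves:
  increments:
    - {"fingers": 1, "delta_pos": [0, 0, 0], "rotation": [0, 0, 0.6]}
    - {"fingers": 1, "delta_pos": [0, 0, 0], "rotation": [0, 0, 0.6]}
    - {"fingers": 1, "delta_pos": [0, 0, 0], "rotation": [0, 0, 0.6]}
    - {"fingers": 1, "delta_pos": [0, 0, 0], "rotation": [0, 0, 0.6]}
    - {"fingers": 1, "delta_pos": [0, 0, 0], "rotation": [0, 0, 0.6]}
    - {"fingers": 1, "delta_pos": [0, 0, 0], "rotation": [0, 0, 0.3]}
    - {"fingers": 1, "delta_pos": [0, 0, 0], "rotation": [0, 0, 0.2]}
    - {"fingers": 1, "delta_pos": [0, 0, 0], "rotation": [0, 0, 0]}

```text
t: 10.55
position: [0.5398, 0.1972, 0.064]
tool_rot: [[0.048, 0.999, 0.001], [0.999, -0.048, 0.001], [0.001, 0.001, -1.0]]
wrist_force: [-4.9, 0.4, 22.4]
width: 0.0471
finger_force: 72.6
```

```bash
python3 st.py
```

```text
{'t': 10.55, 'position': [0.54, 0.197, 0.064], 'wrist_force': [-4.878, 0.354, 22.393], 'moment': [-0.005, 0.896, -0.069], 'width': 0.047, 'joint_pos': [0.308, 0.501, -0.925, 1.716, 0.435, 1.144, -0.79]} yaw 1.522
```

It has turned 1.19 rad with no stop torque yet. I'll creep on until the stop shows.

Request:
apply_moves:
  increments:
    - {"fingers": 1, "delta_pos": [0, 0, 0], "rotation": [0, 0, 0.2]}
    - {"fingers": 1, "delta_pos": [0, 0, 0], "rotation": [0, 0, 0.2]}
    - {"fingers": 1, "delta_pos": [0, 0, 0], "rotation": [0, 0, 0.2]}
    - {"fingers": 1, "delta_pos": [0, 0, 0], "rotation": [0, 0, 0.2]}
    - {"fingers": 1, "delta_pos": [0, 0, 0], "rotation": [0, 0, 0]}
    - {"fingers": 1, "delta_pos": [0, 0, 0], "rotation": [0, 0, 0]}
    - {"fingers": 1, "delta_pos": [0, 0, 0], "rotation": [0, 0, 0]}
    - {"fingers": 1, "delta_pos": [0, 0, 0], "rotation": [0, 0, 0]}

```text
t: 11.22
position: [0.539, 0.1974, 0.064]
tool_rot: [[-0.034, 0.999, -0.0], [0.999, 0.034, 0.001], [0.001, -0.0, -1.0]]
wrist_force: [-8.4, 0.2, 25.1]
width: 0.0469
finger_force: 73.0
```

```bash
python3 st.py
```

```text
{'t': 11.217, 'position': [0.539, 0.197, 0.064], 'wrist_force': [-8.374, 0.224, 25.053], 'moment': [0.015, 1.817, -0.318], 'width': 0.047, 'joint_pos': [0.319, 0.508, -0.941, 1.716, 0.444, 1.149, -0.715]} yaw 1.605
```

Request:
apply_moves:
  increments:
    - {"fingers": 1, "delta_pos": [0, 0, 0], "rotation": [0, 0, 0.2]}
    - {"fingers": 1, "delta_pos": [0, 0, 0], "rotation": [0, 0, 0.2]}
    - {"fingers": 1, "delta_pos": [0, 0, 0], "rotation": [0, 0, 0.2]}
    - {"fingers": 1, "delta_pos": [0, 0, 0], "rotation": [0, 0, 0]}
    - {"fingers": 1, "delta_pos": [0, 0, 0], "rotation": [0, 0, 0]}
    - {"fingers": 1, "delta_pos": [0, 0, 0], "rotation": [0, 0, 0]}
    - {"fingers": 1, "delta_pos": [0, 0, 0], "rotation": [0, 0, 0]}
    - {"fingers": 1, "delta_pos": [0, 0, 0], "rotation": [0, 0, 0]}

```text
t: 11.88
position: [0.5384, 0.1975, 0.064]
tool_rot: [[-0.096, 0.995, -0.001], [0.995, 0.096, 0.001], [0.001, -0.001, -1.0]]
wrist_force: [-11.8, -0.4, 27.9]
width: 0.0469
finger_force: 73.1
```

```bash
python3 st.py
```

```text
{'t': 11.883, 'position': [0.538, 0.197, 0.064], 'wrist_force': [-11.789, -0.355, 27.852], 'moment': [-0.025, 2.329, -0.83], 'width': 0.047, 'joint_pos': [0.327, 0.513, -0.953, 1.716, 0.452, 1.152, -0.659]} yaw 1.667
```

The torque jumped to 0.83 N·m at 1.33 rad, which is the stop. Now I'll lift gently.

Request:
apply_moves:
  increments:
    - {"fingers": 1, "delta_pos": [0, 0, 0.03], "rotation": [0, 0, -0.1]}
    - {"fingers": 1, "delta_pos": [0, 0, 0.05], "rotation": [0, 0, 0]}
    - {"fingers": 1, "delta_pos": [0, 0, 0.1], "rotation": [0, 0, 0]}
    - {"fingers": 1, "delta_pos": [0, 0, 0.1], "rotation": [0, 0, 0]}
    - {"fingers": 1, "delta_pos": [0, 0, 0.1], "rotation": [0, 0, 0]}
    - {"fingers": 1, "delta_pos": [0, 0, 0], "rotation": [0, 0, 0]}
    - {"fingers": 1, "delta_pos": [0, 0, 0], "rotation": [0, 0, 0]}
    - {"fingers": 1, "delta_pos": [0, 0, 0], "rotation": [0, 0, 0]}

```text
t: 12.55
position: [0.5389, 0.1949, 0.0765]
tool_rot: [[-0.085, 0.996, -0.002], [0.996, 0.085, -0.002], [-0.001, -0.002, -1.0]]
wrist_force: [-0.6, -2.1, -1.7]
width: 0.0468
finger_force: 77.3
```

```bash
python3 st.py
```

```text
{'t': 12.55, 'position': [0.539, 0.195, 0.077], 'wrist_force': [-0.572, -2.091, -1.746], 'moment': [-0.63, 0.145, -0.063], 'width': 0.047, 'joint_pos': [0.335, 0.497, -0.959, 1.704, 0.437, 1.174, -0.656]} yaw 1.656
```

Request:
apply_moves:
  increments:
    - {"fingers": 1, "delta_pos": [0, 0, 0.2], "rotation": [0, 0, 0]}
    - {"fingers": 1, "delta_pos": [0, 0, 0.3], "rotation": [0, 0, 0]}
    - {"fingers": 1, "delta_pos": [0, 0, 0.3], "rotation": [0, 0, 0]}
    - {"fingers": 1, "delta_pos": [0, 0, 0.3], "rotation": [0, 0, 0]}
    - {"fingers": 1, "delta_pos": [0, 0, 0.3], "rotation": [0, 0, 0]}
    - {"fingers": 1, "delta_pos": [0, 0, 0.3], "rotation": [0, 0, 0]}
    - {"fingers": 1, "delta_pos": [0, 0, 0.1], "rotation": [0, 0, 0]}
    - {"fingers": 1, "delta_pos": [0, 0, 0], "rotation": [0, 0, 0]}

```text
t: 13.22
position: [0.5404, 0.196, 0.1509]
tool_rot: [[-0.085, 0.996, 0.002], [0.996, 0.085, 0.0], [0.0, 0.002, -1.0]]
wrist_force: [-0.8, 0.6, -0.8]
width: 0.0464
finger_force: 77.3
```

Request:
apply_moves:
  increments:
    - {"fingers": 1, "delta_pos": [0, 0, 0], "rotation": [0, 0, 0]}
    - {"fingers": 1, "delta_pos": [0, 0, 0], "rotation": [0, 0, 0]}
    - {"fingers": 1, "delta_pos": [0, 0, 0], "rotation": [0, 0, 0]}
    - {"fingers": 1, "delta_pos": [0, 0, 0], "rotation": [0, 0, 0]}
    - {"fingers": 1, "delta_pos": [0, 0, 0], "rotation": [0, 0, 0]}
    - {"fingers": 1, "delta_pos": [0, 0, 0], "rotation": [0, 0, 0]}
    - {"fingers": 1, "delta_pos": [0, 0, 0], "rotation": [0, 0, 0]}
    - {"fingers": 1, "delta_pos": [0, 0, 0], "rotation": [0, 0, 0]}

```text
t: 13.88
position: [0.5398, 0.1957, 0.1493]
tool_rot: [[-0.085, 0.996, 0.0], [0.996, 0.085, 0.0], [0.0, 0.0, -1.0]]
wrist_force: [0.5, -0.0, 0.5]
width: 0.0465
finger_force: 77.3
```

```bash
python3 st.py
python3 - <<'E'
from station import eyes
import cv2, numpy as np
d=eyes.snapshot("scene"); w=eyes.snapshot("wrist")
for n,d_ in(("scene",d),("wrist",w)):
    v,u=np.mgrid[:480,:640]; z=d_["z_map"];K=d_["mtx"];T=d_["T"]
    P=np.stack([(u-K[0,2])/K[0,0]*z,(v-K[1,2])/K[1,1]*z,z],-1)@T[:3,:3].T+T[:3,3]
    m=(z>0)&(d_["image"].min(-1)>150)&(abs(P[...,2]-.218)<.012)&(np.hypot(P[...,0]-.539,P[...,1]-.195)<.045)
    p=P[m]
    if len(p): 
        c=np.linalg.lstsq(np.c_[p[:,:2]-p[:,:2].mean(0),np.ones(len(p))],p[:,2],rcond=None)[0]
        print(n,len(p),np.median(p,0).round(4),((p.min(0)+p.max(0))/2).round(4),"slope",c.round(3))
o=np.hstack([cv2.resize(d["image"][130:310,310:490],(400,400),interpolation=cv2.INTER_CUBIC),cv2.resize(w["image"][120:480,140:500],(400,400))])
cv2.imwrite("pics/chk3.png",o[:,:,::-1])
E
```

```text
{'t': 13.883, 'position': [0.54, 0.196, 0.149], 'wrist_force': [0.471, -0.004, 0.464], 'moment': [0.01, -0.009, 0.013], 'width': 0.046, 'joint_pos': [0.37, 0.425, -1.001, 1.625, 0.369, 1.296, -0.608]} yaw 1.656
scene 106 [0.5389 0.1834 0.2183] [0.5393 0.184  0.2185] slope [-0.003  0.019  0.218]
wrist 10327 [0.5402 0.1955 0.2177] [0.5403 0.1941 0.2177] slope [-0.005 -0.002  0.218]
```

View pics/chk3.png

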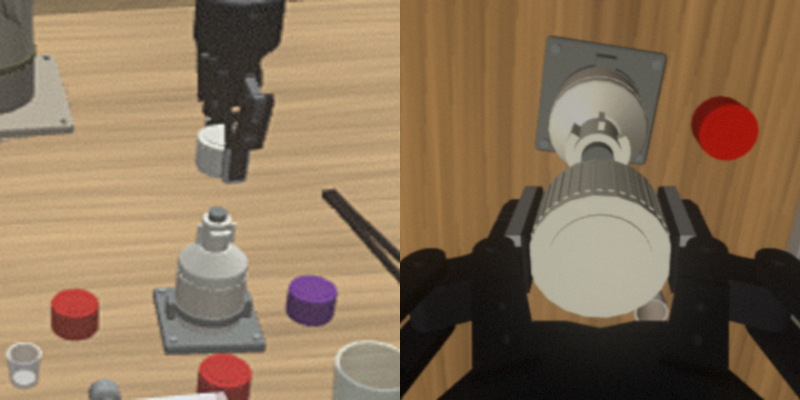

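The cap is off and held level at crop (215,150), top at 0.218, about 79.5 mm higher than it sat. It is centred over the bare neck at (215,225), and nothing else has moved. I'll hand the job in.

```bash
python3 -c "
from station import workorder
print(workorder.job_done())"
```

```text
the job is handed in; nothing more can be done
None
```

The cap was pressed down, turned to its stop and lifted off. It is held still and level about 8 cm above where it sat, and the job is handed in; my first grip closed on top of the cap instead of around it, so I regripped before pressing.

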